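# Core up and close a two-part plaster mould

### The job

Core up and close the plaster mould: take the brass core out of the wooden block and stand it upright, fully home, in the bore of the lower half and let go of it; then put the upper half over it, onto the two dowels with the blue marks at the same end, until the joint is shut all round. Finish while still holding the upper half and pressing it firmly down (about as hard as a one-kilo weight, over and above its own weight), and leave the other two cores standing in the block and the things around the mould where they are.

Things in the scene. Friction and masses are not known exactly. Their poses are not given: they have to be found in the camera images.
- lower_half: lower half of a white plaster mould, loose, 0.65 kg, block 60 (x) x 120 (y) x 45 (z) mm, joint face up, blue mark at its +y end. Origin: centre of its underside. In the joint face a round cavity, 46 mm across, 12 deep; in its floor a bore, 17.5 mm across, 22 deep. Two bullet-nosed brass dowels stand 16 mm above the face at x = 0: 12 mm thick at y = +46, 9 mm at y = -46
- lower_bore (a point): mouth of the bore: a point on its axis in the cavity floor, 33 mm above the underside of the lower half
- lower_joint (a point): centre of the lower half's joint face (at the level of the face, 45 mm above its underside)
- lower_dowel (a point): foot of the thick dowel, on its axis at the level of the lower half's joint face
- upper_half: upper half, loose, white plaster, 0.4 kg, 60 (x) x 120 (y) x 40 (z) mm, joint face down on the worktop, blue mark at its +y end. Origin: centre of its underside. Below, a cavity 46 mm across, 12 deep; on top its centre hole, 21.5 mm, clears the core's neck. Through dowel holes at x = 0: 13.5 mm at y = +46, 10.5 mm at y = -46, brass rims on top. Grip the 60 mm width at mid-length, tips above joint
- upper_joint (a point): centre of the upper half's joint face (its underside)
- upper_dowel_hole (a point): centre of the wide dowel hole at the level of the upper half's joint face
- core_block: fixed block of dark wood, 156 (x) x 56 (y) x 38 (z) mm, origin at the centre of its underside, with three blind holes 18 mm across in its top at x = -50, 0 and +50 mm; in each stands a core, in any order
- brass_core: the core to use: turned brass, 81 mm tall, upright along z, 0.17 kg; origin: centre of its foot. From the foot up: pilot 16 mm across, 20 long, end chamfered; body 26 mm across, 23 long, its lower shoulder rests on the block or the cavity floor; neck 14 mm across, 38 long, to grip. Its foot stands 18 mm above the worktop in the block; fully home in the mould, 20 mm below lower_bore
- brass_core_shoulder (a point): on the brass core's axis at its lower shoulder, 20 mm above its foot
- black_core: a black plastic core of the same shape with a fatter body (34 mm), standing in the block; not used, leave it there. Origin: centre of its foot, z along it
- white_core: a white plastic core of the same shape with a thinner body (22 mm), standing in the block; not used, leave it there. Origin: centre of its foot, z along it
- figure_1: printed blue and purple cat figurine, 46 x 43 x 74 mm, loose bystander
- flat_brush: flat brush with a red handle, 196 mm long, loose bystander lying on the worktop
- reducer: small brass pipe fitting, 39 mm tall, loose bystander standing on the worktop
There are look-alikes about, which are no part of the job. Leave any turquoise look-alike of the black_core alone.

How it is judged (in metres and radians):
On the way, in this order (a step that is already met when the one before it is completed fails the run):
1. the brass core stands upright and fully home in the bore of the lower half, let go, with the upper half not yet on (horizontal distance between brass_core_shoulder and lower_bore below 0.003 m and z of brass_core_shoulder in the frame of lower_half below 0.035 m and angle between the z axis of brass_core and the z axis of lower_half, either way round below 0.1 rad and contact force between the fingers and brass_core below 0.1 N and distance between upper_joint and lower_joint above 0.06 m), for 0.2 s.
2. the upper half is down on both dowels, the joint shut, the blue marks at the same end (z of upper_joint in the frame of lower_half below 0.047 m and distance between upper_joint and lower_joint below 0.003 m and distance between upper_dowel_hole and lower_dowel below 0.003 m), for 0.2 s.
At the end, for the whole second after the job is handed in: Brass core upright in the bore (3 mm, shoulder within 2 mm of the cavity floor); upper half on both dowels, blue marks at one end, gap under 2 mm, offset under 3 mm; the fingers hold it with over 9 N in the joint (own 4 N included), still, for the last second. Other cores upright in the block (all of step 2 and horizontal distance between brass_core_shoulder and lower_bore below 0.003 m and z of brass_core_shoulder in the frame of lower_half below 0.035 m and angle between the z axis of brass_core and the z axis of lower_half, either way round below 0.1 rad and angle between the z axis of upper_half and the z axis of lower_half, either way round below 0.03 rad and contact force between upper_half and lower_half above 9 N and contact force between the fingers and upper_half above 5 N and angle between lower_half's own z axis and vertical below 0.03 rad and height (world z) of lower_half below 0.003 m and linear speed of upper_half below 0.02 m/s and angle between each of black_core, white_core's own z axis and vertical below 0.15 rad); the arm keeps its last pose, push and grip.
It fails at once if the black or the white core is taken out of or knocked from its hole (distance of any of black_core, white_core from where it was at the start of the episode above 0.015 m).
It fails at once if the figurine, brush or pipe fitting is pushed away (distance of any of figure_1, flat_brush, reducer from where it was at the start of the episode above 0.03 m).
It also fails if it takes over 67 s, if anything falls off the work surface, if the arm or the gripper's body presses on something with over 40 N, if the wrist force passes 120 N, or if a joint passes its speed limit or range.

### The arm

A 6-joint arm with a two-finger parallel gripper is mounted at the origin on a cart in front of the work surface, level with it; the furniture and walls round the work are solid. World frame = base frame: x ahead of the robot, y to its left, z up, the work surface at z = 0. Lengths are in m, angles in degrees, forces in N, time in s.
With the tool pointing down it reaches from about 0.275 to 0.85 m from the base axis. Payload 19 kg.
Tool frame: the origin (TCP) lies between the finger pads; the fingertips stand 22 mm ahead of it and the grasp point (between the pads) lies 3 mm ahead of it; z points along the fingers, y is the line along which they close (so a half turn about z gives the same grasp; the last joint's range is limited). The gripper opens to 85 mm and grips with 20 to 120 N. Pads are 22 mm wide; open, the fingers measure 114 mm over their backs; the gripper's body (76 mm by 85 mm) begins 54 mm behind the grasp point. The pads swing forward as they close: fully open they stand 13 mm farther back than shut.
Start: joints at [-74.141, 8.623, 82.357, -0, 89.026, -7.678], TCP at [0.23, -0.527, 0.223] pointing down, gripper open.
Joint ranges: [-160.23, 160.23], [-39.13, 120.54], [6.94, 153.29], [-79.49, 259.48], [9.18, 160.14], [-161.06, 161.06]. Speed limits (degrees/s): [108.29, 108.29, 127.2, 172.46, 172.46, 172.46].

### API

Orientations are given as [roll, pitch, yaw] about the fixed x, y, z axes, in that order (R = Rz(yaw) Ry(pitch) Rx(roll)).
In Python, from cell import ctrl gives the robot as it stands.
- The arm moves only by the shell command python3 -m crank 'ROWS' [FORCE]. ROWS is a JSON object of lists of equal length, an entry for each row: "linear": the shift along the tool's x, y, z in mm, a list of three; "dr": the turn, a rotation vector about the tool's x, y, z in rad, a list of three; "jaw": the closure, from 0 (fully open) to 1 (shut). A call has 1 to 5 rows; each row shifts and turns the commanded pose from where the row before left it, along the tool's axes as they then stand; what a row does not reach is not made up. A row lasts 1/12 s, in which the tool goes at most 41.7 mm and 7.16 degrees, less where a joint would pass 70% of its speed; a pose out of reach is approached as far as the arm can. A call is refused whole if a number of a shift passes 41.7 or a number of a turn 0.125, either way. A call with a gripper value outside its range is refused whole. The fingers move at their own pace and stop on an object; FORCE is the grip in N (left out, the last holds). Time passes only in rows, so rows that do not move let the fingers close. It gives the time, the measured TCP pose, the force, the opening and the grip force at its end, in the units of the state.
- ctrl.read_state(): the state, without advancing time (a new reading comes with each control period).
- ctrl.grab_frame(name): name is "scene" or "top" or "wrist"; returns (picture, depth): 384x512x3 uint8, blue, green, red; 384x512 float32, m along the optical axis (not along the pixel's ray), 0 where there is no reading.
- ctrl.get_calibration(name): a dict with "fx", "fy", "cx", "cy" (pixels), "rvec" (rotation vector, rad) and "tvec" (3), from world to camera coordinates, as OpenCV has them. Camera axes: x right, y down, z forward; pixel columns grow to the right and rows downward; lengths in m; the calibration is good to about 2 mm. The wrist camera is an equidistant fisheye: a pixel r from the principal point sees the ray r / f radians off the axis. A picture is of the moment at which its call begins: read the wrist's pose just before it. get_calibration takes no time and is no camera call; for the wrist camera it gives the pose at the moment of the call.
- ctrl.finish_job(): hands the job in; it is judged then, once.
Trained networks look in the newest picture that a camera, given by its name, has taken for a name from the list of things; names that differ only in an ending like _2 or _b are one class to them, and where a whole thing is asked for, a point or a joint stands for the part that bears it (a point fixed in the world has none). Each returns a list of dicts, best first, with "conf" (0 to 1); they miss things now and then, are a little off and sometimes report something else, mostly with a low value. They report only what shows in the picture. A call takes as long as a camera call. They do not tell look-alikes from the thing itself.
- ctrl.recognise(camera, name): "uv" ([column, row] in pixels, amid what is visible of it).
- ctrl.tip_of(camera, name): "uv" ([column, row] in pixels: a listed point, or the origin of a listed thing).
The state is a dict: "time": time; "q": joint angles; "joint_vel": joint speeds; "joint_torque": joint torques, N m; "ee_pos": TCP position; "tcp_rot": TCP orientation; "ft_force": force on the tool from outside, world axes, zero at the start; "wrist_torque": the same for the moment, N m; "width": finger opening in m; "gripper_force": force on a finger pad.
Only numpy, scipy, OpenCV 4.12 (cv2) and the standard library are available. Lean on these libraries where they do the work, as an engineer would, in place of code of your own. Each camera call takes 0.05 s, during which the arm holds its last target. There are 200 camera calls.

## Working session

There is one attempt and no reset: what is moved stays moved. The work goes in short steps, Python scripts to look and compute and a shell command to move; the robot and the scene stay as the last step left them, time stands still between calls to the robot, and variables do not carry over. Pictures are saved under pics/ and viewed, at most 13 in all, crops included, and the job is handed in when it is done.

```bash
mkdir -p pics; ls; cat > h.py <<'E'
import numpy as np, cv2
from cell import ctrl
from scipy.spatial.transform import Rotation as R
def cal(n):
    c=ctrl.get_calibration(n); return c,R.from_rotvec(np.ravel(c["rvec"])).as_matrix(),np.ravel(c["tvec"])
def ray(n,uv,c=None):
    c,Rm,t=c or cal(n); a=(uv[0]-c["cx"])/c["fx"]; b=(uv[1]-c["cy"])/c["fy"]
    if n=="wrist":
        r=np.hypot(a,b); d=np.array([np.sinc(r/np.pi)*a,np.sinc(r/np.pi)*b,np.cos(r)])
    else: d=np.array([a,b,1.])
    return -Rm.T@t, Rm.T@d
def atz(n,uv,z,c=None):
    o,d=ray(n,uv,c); return o+d*(z-o[2])/d[2]
def proj(n,P,c=None):
    c,Rm,t=c or cal(n); p=Rm@np.asarray(P,float)+t
    if n=="wrist":
        th=np.arctan2(np.hypot(p[0],p[1]),p[2]); ph=np.arctan2(p[1],p[0]); a,b=th*np.cos(ph),th*np.sin(ph)
    else: a,b=p[0]/p[2],p[1]/p[2]
    return np.array([c["cx"]+c["fx"]*a,c["cy"]+c["fy"]*b])
def depthmap(n,d):
    """world xyz for every pixel"""
    c,Rm,t=cal(n); v,u=np.mgrid[:d.shape[0],:d.shape[1]]
    a=(u-c["cx"])/c["fx"]; b=(v-c["cy"])/c["fy"]
    if n=="wrist":
        r=np.hypot(a,b); k=np.tan(r)/np.maximum(r,1e-9); a,b=a*k,b*k
    P=np.stack([a*d,b*d,d],-1); return (P-t)@Rm
E
python3 - <<'E'
from h import *
np.set_printoptions(precision=4,suppress=True)
pts={"lower_bore":.033,"lower_joint":.045,"lower_dowel":.045,"upper_half":0,"upper_joint":0,"upper_dowel_hole":0,"core_block":0,"brass_core":.018,"brass_core_shoulder":.038,"black_core":.018,"white_core":.018}
ims=[]
for n in ("scene","top"):
    im,d=ctrl.grab_frame(n); ims.append(im); cv2.imwrite(f"pics/{n}0.png",im); print(n,"cam",-cal(n)[1].T@cal(n)[2])
    for k,z in pts.items():
        for r in ctrl.tip_of(n,k)[:3]:
            if r["conf"]>.25: print(k,np.round(r["uv"],1),round(r["conf"],2),atz(n,r["uv"],z)[:2])
print(ctrl.read_state())
E
```

```text
pics
scene cam [-0.0703  0.6554  0.5588]
lower_bore [359.5 186. ] 0.46 [ 0.4688 -0.248 ]
lower_joint [355.7 176.9] 0.71 [ 0.4958 -0.2662]
lower_joint [177.9 244.8] 0.59 [0.5573 0.2845]
lower_joint [150.4 214.6] 0.32 [0.7019 0.2647]
lower_dowel [355.6 186.2] 0.56 [ 0.4628 -0.2185]
upper_half [186.2 264.2] 0.74 [0.5412 0.2783]
upper_half [279.4 217.9] 0.56 [ 0.5374 -0.0035]
upper_joint [280.3 217.6] 0.87 [ 0.5369 -0.0062]
upper_dowel_hole [269.3 227.1] 0.67 [0.5245 0.0454]
core_block [187.1 264.9] 0.79 [0.538  0.2783]
brass_core [200.8 267.7] 0.66 [0.4921 0.275 ]
brass_core_shoulder [200.7 262.2] 0.72 [0.4855 0.2789]
black_core [176.1 245.6] 0.7 [0.5904 0.2696]
white_core [153.2 213.6] 0.75 [0.742  0.2365]
white_core [191.8 257.2] 0.7 [0.5331 0.2683]
top cam [0.4052 0.0102 1.0503]
lower_bore [354.1 243. ] 0.8 [ 0.4724 -0.2667]
lower_bore [255.1 218.8] 0.7 [0.5321 0.0044]
lower_bore [159.1 217.2] 0.33 [0.5301 0.2668]
lower_joint [353.6 240.1] 0.65 [ 0.4794 -0.2623]
lower_dowel [338.8 241.3] 0.96 [ 0.4752 -0.2222]
lower_dowel [351.3 237.9] 0.43 [ 0.4851 -0.2562]
upper_half [258.7 220.3] 
[... 294 characters left out ...]
.57 [0.4932 0.2823]
black_core [183.  168.7] 0.63 [0.6724 0.2129]
black_core [157.  230.2] 0.63 [0.4958 0.2737]
black_core [164. 194.] 0.6 [0.5977 0.2616]
white_core [159.6 214.7] 0.62 [0.539  0.2697]
{'time': 1.2, 'q': array([-74.141 ,   8.6221,  82.3599,  -0.0004,  89.0252,  -7.6765]), 'joint_vel': array([-0.0765, -0.042 , -0.0266, -0.0835, -0.0013,  0.081 ]), 'joint_torque': array([ -0.0001, -71.28  , -57.1047,  -0.0002,   0.0016,   0.0001]), 'ee_pos': array([ 0.2296, -0.5271,  0.2228]), 'tcp_rot': array([-179.9927,   -0.0006,   23.5355]), 'ft_force': array([-0.0135, -0.0997,  0.076 ]), 'wrist_torque': array([-0.0146, -0.0237,  0.0233]), 'gripper_force': 0.0, 'width': 0.08561230943149133}
```

View pics/scene0.png

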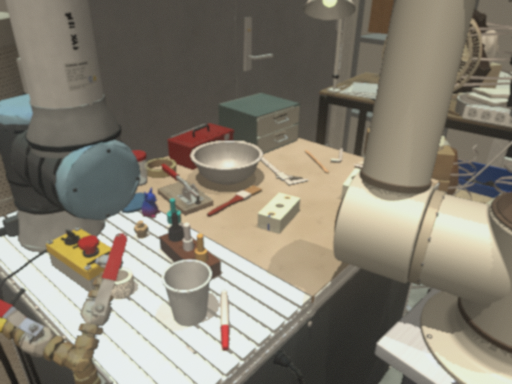

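View pics/top0.png

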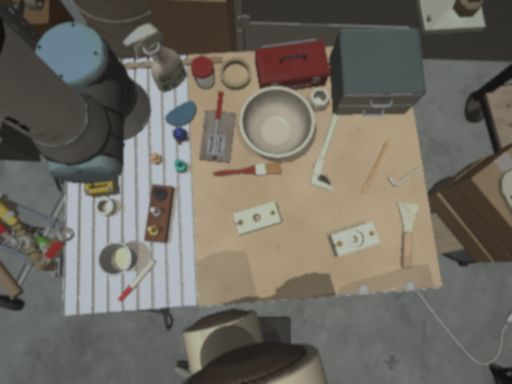

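The scene view shows the block with black (175,228), white (187,240) and brass (200,245) cores; the upper half is at (279,210), and the lower half is hidden by the arm. The top view shows the block at (159,213), the upper half at (257,218) and the lower half, with its cavity, at (354,239).
Things that could be mistaken for the brass core: the brass fitting at top (156,158), the white core (156,211) and black core (158,194), and the turquoise look-alike (181,166). By the description, I choose the one at top (154,231).

```bash
python3 - <<'E'
from h import *
np.set_printoptions(precision=4,suppress=True)
a=cv2.imread("pics/top0.png")[150:250,130:205]; b=cv2.imread("pics/scene0.png")[190:290,130:230]; c=cv2.imread("pics/top0.png")[190:265,225:385]
f=lambda i,s:cv2.resize(i,None,fx=s,fy=s,interpolation=cv2.INTER_CUBIC)
o=np.zeros((600,800,3),np.uint8); A=f(a,3.3);B=f(b,3.3);C=f(c,3.4)
o[:A.shape[0],:A.shape[1]]=A;o[:B.shape[0],300:300+B.shape[1]]=B;o[335:335+C.shape[0],:C.shape[1]]=C
cv2.imwrite("pics/crop.png",o)
im,d=ctrl.grab_frame("top"); W=depthmap("top",d)
for nm,(x,y),(lo,hi) in (("upper",(.535,0),(.03,.06)),("lower",(.478,-.265),(.035,.055)),("block",(.54,.27),(.028,.046))):
    m=(np.hypot(W[...,0]-x,W[...,1]-y)<.1)&(W[...,2]>lo)&(W[...,2]<hi)
    p=W[m]; r=cv2.minAreaRect(p[:,:2].astype(np.float32)*1000); print(nm,m.sum(),np.median(p[:,2]),r)
# table height check, brass neck
m=(np.hypot(W[...,0]-.49,W[...,1]-.275)<.03)&(W[...,2]>.08); print(W[m].mean(0) if m.any() else 0,m.sum())
E
```

```text
upper 901 0.04046447503623527 ((536.8964233398438, 0.8980026245117188), (60.15044403076172, 119.82333374023438), 18.453346252441406)
lower 800 0.045223386901415266 ((485.8968200683594, -266.9353332519531), (59.527069091796875, 122.07835388183594), 19.2252254486084)
block 925 0.03869840524989053 ((543.9716796875, 269.563232421875), (57.1914176940918, 156.76858520507812), 86.58686828613281)
[0.4931 0.2713 0.0961] 33
```

View pics/crop.png

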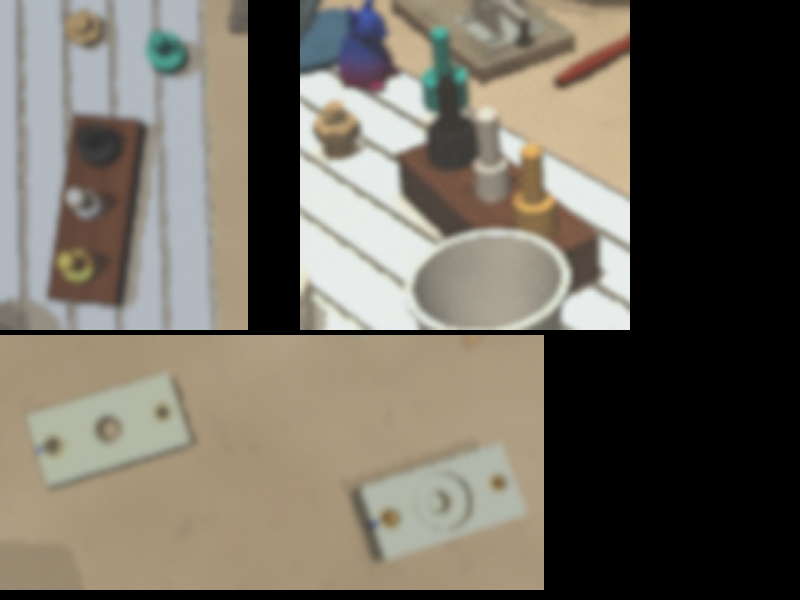

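The crop confirms it: the brass core is at the near end of the block, about (0.494, 0.272), with white in the middle and black at the far end. Both blue marks are on the +y side, with yaw about 19°. I'm moving over the core now.

```bash

for i in 1 2 3 4 5; do python3 -m crank '{"linear":[[22.4,-25.1,0],[22.4,-25.1,0],[22.4,-25.1,0],[22.4,-25.1,0],[22.4,-25.1,0]],"dr":[[0,0,0],[0,0,0],[0,0,0],[0,0,0],[0,0,0]],"jaw":[0.4,0.4,0.4,0.4,0.4]}' 30 | tail -c 400; done
for i in 1 2 3 4; do python3 -m crank '{"linear":[[0,0,0],[0,0,0],[0,0,0],[0,0,0],[0,0,0]],"dr":[[0,0,-0.119],[0,0,-0.119],[0,0,-0.119],[0,0,-0.119],[0,0,-0.119]],"jaw":[0.4,0.4,0.4,0.4,0.4]}' | tail -c 400; done
python3 - <<'E'
from h import *
np.set_printoptions(precision=4,suppress=True)
s=ctrl.read_state(); print(s["ee_pos"],s["tcp_rot"],s["q"],s["width"])
im,d=ctrl.grab_frame("wrist"); cv2.imwrite("pics/w1.png",im); print(-cal("wrist")[1].T@cal("wrist")[2])
for k,z in (("brass_core",.018),("brass_core_shoulder",.038)):
    for r in ctrl.tip_of("wrist",k): print(k,r,atz("wrist",r["uv"],z))
print(proj("wrist",[.494,.272,.099]))
W=depthmap("wrist",d); m=(np.hypot(W[...,0]-.494,W[...,1]-.272)<.02)&(W[...,2]>.092); p=W[m]; print(m.sum(),p.min(0),p.max(0),p.mean(0))
E
```

```text
time: 1.67
ee_pos: [0.2823, -0.3659, 0.2228]
tcp_rot: [180.0, -0.0, 23.5]
ft_force: [0.6, 1.4, 0.3]
width: 0.0515
gripper_force: 0.0
time: 2.08
ee_pos: [0.3348, -0.2061, 0.2231]
tcp_rot: [180.0, -0.0, 23.5]
ft_force: [1.1, -0.4, -0.2]
width: 0.0511
gripper_force: 0.0
time: 2.5
ee_pos: [0.3874, -0.0461, 0.2232]
tcp_rot: [180.0, -0.0, 23.5]
ft_force: [1.5, -0.2, 0.1]
width: 0.051
gripper_force: 0.0
time: 2.92
ee_pos: [0.44, 0.1139, 0.2231]
tcp_rot: [180.0, -0.0, 23.6]
ft_force: [-0.2, -1.0, 0.4]
width: 0.0517
gripper_force: 0.0
time: 3.33
ee_pos: [0.4926, 0.2736, 0.2229]
tcp_rot: [-180.0, -0.0, 23.6]
ft_force: [2.0, -0.5, 0.3]
width: 0.0511
gripper_force: 0.0
time: 3.75
ee_pos: [0.4924, 0.2719, 0.2229]
tcp_rot: [-180.0, 0.0, 58.0]
ft_force: [0.1, 0.4, -0.7]
width: 0.0513
gripper_force: 0.0
time: 4.17
ee_pos: [0.4924, 0.2718, 0.223]
tcp_rot: [-180.0, -0.0, 92.1]
ft_force: [0.4, -0.6, 0.3]
width: 0.0513
gripper_force: 0.0
time: 4.58
ee_pos: [0.4924, 0.2718, 0.2229]
tcp_rot: [180.0, -0.0, 126.1]
ft_force: [0.6, -0.9, 0.2]
width: 0.051
gripper_force: 0.0
time: 5.0
ee_pos: [0.4924, 0.2718, 0.2229]
tcp_rot: [180.0, -0.0, 160.2]
ft_force: [0.3, -0.8, -0.4]
width: 0.0513
gripper_force: 0.0
[0.4924 0.2718 0.2229] [179.9935  -0.0022 160.2382] [ 21.0453   7.1193  84.0496   0.0064  88.8285 -49.193 ] 0.05125550490247264
[0.4201 0.2965 0.3751]
brass_core {'uv': [255.8, 166.1], 'conf': 0.84} [0.497  0.2723 0.018 ]
brass_core_shoulder {'uv': [256.5, 164.0], 'conf': 0.66} [0.4907 0.2753 0.038 ]
[255.0288 181.78  ]
4772 [0.4765 0.2599 0.0924] [0.4983 0.2892 0.3297] [0.4828 0.2748 0.3092]
```

View pics/w1.png

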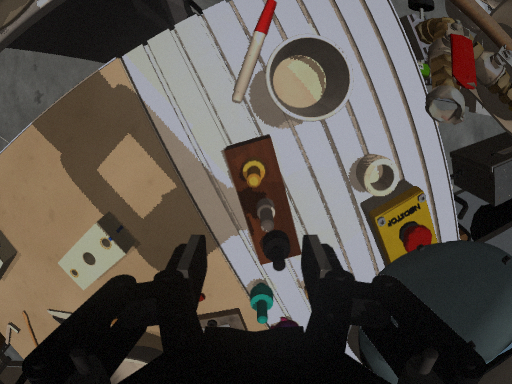

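The wrist view shows the brass core at (254,175), at the near end of the block. That matches the projected (255,182); the grey/white core is at (266,212) and the black at (275,247). I'll refine from depth and descend.

```bash
python3 - <<'E'
from h import *
np.set_printoptions(precision=4,suppress=True)
im,d=ctrl.grab_frame("wrist"); W=depthmap("wrist",d)
near=np.hypot(W[...,0]-.494,W[...,1]-.272)<.02
for lo,hi in ((.095,.103),(.07,.093),(.055,.064)):
    m=near&(W[...,2]>lo)&(W[...,2]<hi); p=W[m]; print(m.sum(),p.min(0),p.max(0),p.mean(0))
m=near&(W[...,2]>.095)&(W[...,2]<.103)
v,u=np.nonzero(m); print(u.min(),u.max(),v.min(),v.max())
E
for i in 1 ; do python3 -m crank '{"linear":[[0,0,20],[0,0,20],[0,0,20],[0,0,17],[0,0,0]],"dr":[[0,0,0],[0,0,0],[0,0,0],[0,0,0],[0,0,0]],"jaw":[0.4,0.4,0.4,0.4,0.4]}'; done
```

```text
158 [0.4848 0.2645 0.095 ] [0.4987 0.278  0.1019] [0.4911 0.2714 0.0992]
53 [0.4848 0.2656 0.0707] [0.4946 0.2778 0.0929] [0.487  0.2727 0.0817]
208 [0.48   0.2593 0.0553] [0.5019 0.2829 0.0637] [0.4881 0.2726 0.0617]
247 260 172 186
time: 5.62
ee_pos: [0.4911, 0.2713, 0.1427]
tcp_rot: [-179.8, -0.2, 159.7]
ft_force: [-1.1, 0.2, -1.5]
width: 0.0512
gripper_force: 0.0
```

```bash

python3 -m crank '{"linear":[[0,0,15],[0,0,15],[0,0,15],[0,0,12],[0,0,0]],"dr":[[0,0,0],[0,0,0],[0,0,0],[0,0,0],[0,0,0]],"jaw":[0.4,0.4,0.4,0.4,0.4]}'
python3 -m crank '{"linear":[[0,0,0],[0,0,0]],"dr":[[0,0,0],[0,0,0]],"jaw":[0.4,0.4]}'
python3 - <<'E'
from h import *
im,d=ctrl.grab_frame("wrist"); cv2.imwrite("pics/w2.png",cv2.resize(im[100:330,130:390],None,fx=2.3,fy=2.3))
E
```

```text
time: 6.03
ee_pos: [0.4917, 0.2715, 0.0874]
tcp_rot: [-179.9, -0.1, 159.8]
ft_force: [0.3, 0.1, -0.9]
width: 0.0516
gripper_force: 0.0
time: 6.2
ee_pos: [0.4929, 0.272, 0.0901]
tcp_rot: [179.9, 0.0, 159.9]
ft_force: [0.3, -0.2, 0.1]
width: 0.0513
gripper_force: 0.0
```

View pics/w2.png

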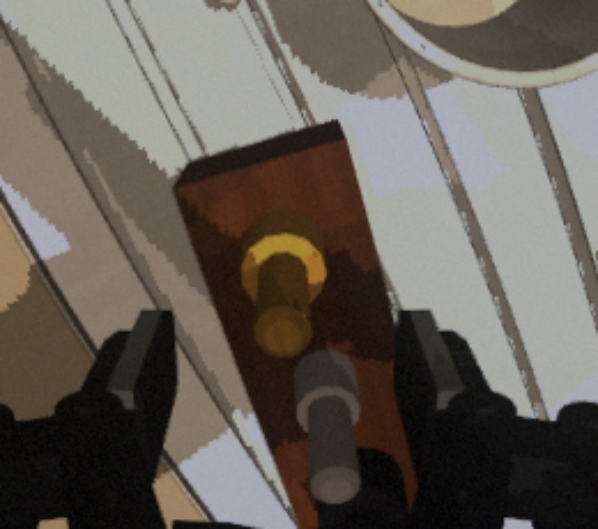

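The crop shows the brass core's neck at (283,330), midway between the open pads at (150,350) and (430,350), with the white core clear behind it. Next I close, lift and check.

```bash

python3 -m crank '{"linear":[[0,0,0],[0,0,0],[0,0,0],[0,0,0],[0,0,0]],"dr":[[0,0,0],[0,0,0],[0,0,0],[0,0,0],[0,0,0]],"jaw":[1,1,1,1,1]}' 40
python3 -m crank '{"linear":[[0,0,-5],[0,0,-10],[0,0,-15],[0,0,-20],[0,0,-20]],"dr":[[0,0,0],[0,0,0],[0,0,0],[0,0,0],[0,0,0]],"jaw":[1,1,1,1,1]}'
python3 -m crank '{"linear":[[0,0,-20],[0,0,-20],[0,0,-15],[0,0,0],[0,0,0]],"dr":[[0,0,0],[0,0,0],[0,0,0],[0,0,0],[0,0,0]],"jaw":[1,1,1,1,1]}'
python3 -m crank '{"linear":[[0,0,0],[0,0,0],[0,0,0],[0,0,0],[0,0,0]],"dr":[[0,0,0.119],[0,0,0.119],[0,0,0.119],[0,0,0.119],[0,0,0.119]],"jaw":[1,1,1,1,1]}'
python3 -m crank '{"linear":[[0,0,0],[0,0,0],[0,0,0],[0,0,0],[0,0,0]],"dr":[[0,0,0.119],[0,0,0.119],[0,0,0.06],[0,0,0],[0,0,0]],"jaw":[1,1,1,1,1]}'
python3 - <<'E'
from h import *
np.set_printoptions(precision=4,suppress=True)
s=ctrl.read_state(); print(s["ee_pos"],s["tcp_rot"],s["q"],s["width"],s["gripper_force"])
E
```

```text
time: 6.67
ee_pos: [0.4932, 0.2722, 0.0901]
tcp_rot: [179.9, 0.1, 159.9]
ft_force: [0.5, 1.7, 4.0]
width: -0.0003
gripper_force: 2.3
time: 7.08
ee_pos: [0.4922, 0.2717, 0.1603]
tcp_rot: [-180.0, -0.0, 159.9]
ft_force: [0.6, -0.6, -0.9]
width: -0.0002
gripper_force: 0.0
time: 7.5
ee_pos: [0.4926, 0.2718, 0.215]
tcp_rot: [179.9, 0.1, 159.9]
ft_force: [0.4, 0.0, -0.1]
width: 0.0
gripper_force: 0.0
time: 7.92
ee_pos: [0.492, 0.2716, 0.213]
tcp_rot: [-179.9, -0.0, 125.5]
ft_force: [0.0, 0.5, -0.6]
width: 0.0
gripper_force: 0.0
time: 8.33
ee_pos: [0.4921, 0.2717, 0.2133]
tcp_rot: [-179.9, -0.0, 108.9]
ft_force: [-0.8, -1.1, -1.0]
width: -0.0
gripper_force: 0.0
[0.4921 0.2717 0.2133] [-179.9314   -0.0055  108.8686] [21.0433  7.3263 84.9303  0.0081 87.8117  2.1744] -3.617334723175772e-05 0.0
```

The jaws shut on nothing. I'll look at where the core is and where the pads really are in the picture.

```bash
python3 - <<'E'
from h import *
np.set_printoptions(precision=4,suppress=True)
im,d=ctrl.grab_frame("wrist"); s=ctrl.read_state(); p=s["ee_pos"]; Rt=R.from_euler("xyz",s["tcp_rot"],degrees=True).as_matrix()
for z in (0,.003,.022): print(z,proj("wrist",p+Rt@[0,0,z]))
print("brass top",proj("wrist",[.4918,.2713,.099]))
sc,ds=ctrl.grab_frame("scene"); 
o=np.zeros((400,800,3),np.uint8); o[:384,:512]=im; o[:288,512:800]=cv2.resize(sc[190:286,130:226],(288,288),interpolation=cv2.INTER_CUBIC)
cv2.imwrite("pics/w3.png",o)
W=depthmap("wrist",d)
m=(np.hypot(W[...,0]-.492,W[...,1]-.271)<.03)&(W[...,2]>.09)&(W[...,2]<.105); q=W[m]; print(m.sum(), q.min(0),q.max(0)) if m.any() else print("none")
c,Rm,t=cal("wrist"); C=-Rm.T@t; print("cam in tool",Rt.T@(C-p), Rt.T@Rm.T@[0,0,1])
E
```

```text
0 [253.6284 238.1489]
0.003 [253.6285 235.837 ]
0.022 [253.6295 222.7261]
brass top [253.1752 183.1266]
192 [0.4854 0.264  0.0901] [0.4986 0.2783 0.1018]
cam in tool [ 0.0762  0.0001 -0.1523] [-0.3011 -0.0001  0.9536]
```

View pics/w3.png

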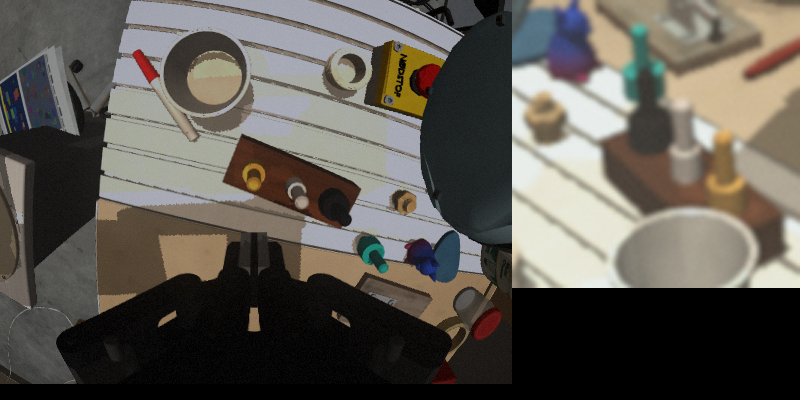

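```bash
python3 - <<'E'
from h import *
np.set_printoptions(precision=1,suppress=True,linewidth=150)
im,d=ctrl.grab_frame("wrist"); s=ctrl.read_state(); p=s["ee_pos"]; Rt=R.from_euler("xyz",s["tcp_rot"],degrees=True).as_matrix()
T=(depthmap("wrist",d)-p)@Rt*1000
for r in range(226,300,5): print(r,T[r,248],T[r,255],T[r,262],d[r,255])
for x in (-11,0,11): print(x,proj("wrist",p+Rt@[x/1000,0,.022]))
E
```

```text
226 [-88.7  -7.6 213.6] [-88.3   1.8 212.7] [-87.7  11.2 211.4] 0.39740205
231 [-95.7  -7.7 212.7] [-96.4   1.8 214. ] [-95.   11.2 211.2] 0.4011571
236 [ 10.3  -2.8 -18.3] [ 10.9   0.7 -19.3] [ 10.5   4.2 -18.6] 0.1463218
241 [ 10.1  -2.7 -23.3] [ 10.3   0.7 -23.7] [ 10.6   4.1 -24.2] 0.1423326
246 [ 10.1  -2.6 -28.4] [ 10.3   0.7 -28.8] [ 10.3   3.9 -28.9] 0.1374461
251 [  9.7  -2.5 -32.6] [ 10.2   0.6 -33.5] [ 10.1   3.8 -33.2] 0.13304524
256 [ 10.9  -2.4 -39.2] [ 10.5   0.6 -38.6] [ 10.3   3.7 -38.2] 0.12809101
261 [ 10.5  -2.4 -42.8] [ 10.1   0.6 -42.1] [ 10.5   3.6 -42.8] 0.1248372
266 [ 10.2  -2.3 -46.4] [ 10.2   0.6 -46.4] [ 10.1   3.5 -46.2] 0.12075924
271 [  8.1  -2.3 -47. ] [  8.4   0.6 -47.5] [ 11.    3.4 -51.5] 0.12020356
276 [ 11.9  -2.1 -56.4] [  5.1   0.6 -46.4] [ 11.4   3.3 -55.7] 0.122303866
281 [  9.2  -2.2 -55.9] [  3.2   0.6 -47.3] [ 11.7   3.2 -59.5] 0.12198004
286 [  6.9  -2.2 -56.2] [  1.4   0.6 -48.6] [ 11.3   3.1 -62.2] 0.12129887
291 [  5.2  -2.2 -57.2] [ -2.3   0.6 -47.1] [ 10.8   3.  -64.7] 0.123818114
296 [  1.9  -2.2 -56.2] [ -5.2   0.6 -47. ] [  8.9   3.1 -65.3] 0.12477658
-11 [253.6 238.1]
0 [253.6 222.7]
11 [253.6 206.6]
```

By wrist depth, the real fingertips sit about 38 mm higher than the reported TCP implies: tips at tool z ≈ −16 rather than +22. The tips therefore closed just above the core, which is still undisturbed. I'll redo it lower, with reported z ≈ 0.052.

```bash

python3 -m crank '{"linear":[[0,0,0],[0,0,0],[0,0,0],[0,0,0]],"dr":[[0,0,-0.119],[0,0,-0.119],[0,0,-0.119],[0,0,-0.119]],"jaw":[0.4,0.4,0.4,0.4]}'
python3 -m crank '{"linear":[[0,0,0],[0,0,0],[0,0,0],[0,0,0]],"dr":[[0,0,-0.119],[0,0,-0.119],[0,0,-0.119],[0,0,0]],"jaw":[0.4,0.4,0.4,0.4]}'
python3 -m crank '{"linear":[[0,0,20],[0,0,30],[0,0,30],[0,0,20],[0,0,15]],"dr":[[0,0,0],[0,0,0],[0,0,0],[0,0,0],[0,0,0]],"jaw":[0.4,0.4,0.4,0.4,0.4]}'
python3 -m crank '{"linear":[[0,0,15],[0,0,10],[0,0,5],[0,0,0],[0,0,0]],"dr":[[0,0,0],[0,0,0],[0,0,0],[0,0,0],[0,0,0]],"jaw":[0.4,0.4,0.4,0.4,0.4]}'
python3 - <<'E'
from h import *
np.set_printoptions(precision=1,suppress=True,linewidth=150)
im,d=ctrl.grab_frame("wrist"); s=ctrl.read_state(); p=s["ee_pos"]; Rt=R.from_euler("xyz",s["tcp_rot"],degrees=True).as_matrix()
print(p*1000,s["tcp_rot"])
W=depthmap("wrist",d); T=(W-p)@Rt*1000
m=(np.abs(T[...,0])<25)&(np.abs(T[...,1])<16)&(W[...,2]>.094)&(W[...,2]<.104)
q=T[m]; print(m.sum(),q.min(0),q.max(0))
m=(T[...,0]>-5)&(T[...,0]<14)&(np.abs(T[...,1])<50)&(np.abs(T[...,1])>15)&(T[...,2]<0); print(T[m].max(0),(W[m]*1000).min(0)[2])
print((Rt.T@(np.array([.4918,.2713,0])-p))[:2]*1000)
E
```

```text
time: 8.82
ee_pos: [0.4924, 0.2717, 0.2138]
tcp_rot: [-180.0, -0.0, 136.4]
ft_force: [-0.2, 0.0, 0.9]
width: 0.0482
gripper_force: 0.0
time: 9.15
ee_pos: [0.4924, 0.2718, 0.2139]
tcp_rot: [-180.0, -0.0, 156.9]
ft_force: [0.8, 0.1, 0.6]
width: 0.0514
gripper_force: 0.0
time: 9.57
ee_pos: [0.4916, 0.2715, 0.0967]
tcp_rot: [-179.9, -0.1, 156.2]
ft_force: [0.2, 0.3, 0.9]
width: 0.0511
gripper_force: 0.0
time: 9.98
ee_pos: [0.4927, 0.2719, 0.0695]
tcp_rot: [180.0, 0.0, 156.4]
ft_force: [0.7, 0.5, 0.5]
width: 0.0515
gripper_force: 0.0
[492.8 272.   69.8] [180.    0.  156.4]
632 [ -7.1  -8.6 -32.2] [  7.4   5.6 -24.2]
[ 14.   50.  -12.2] 81.95938347717346
[ 0.7 -1.1]
```

```bash

python3 -m crank '{"linear":[[0,-1.3,8],[0,0,6],[0,0,4],[0,0,0]],"dr":[[0,0,0],[0,0,0],[0,0,0],[0,0,0]],"jaw":[0.4,0.4,0.4,0.4]}'
python3 -m crank '{"linear":[[0,0,0],[0,0,0],[0,0,0],[0,0,0],[0,0,0]],"dr":[[0,0,0],[0,0,0],[0,0,0],[0,0,0],[0,0,0]],"jaw":[1,1,1,1,1]}' 40
```

```text
time: 10.37
ee_pos: [0.4914, 0.2704, 0.0498]
tcp_rot: [-179.9, -0.1, 156.5]
ft_force: [-0.2, 0.2, -0.4]
width: 0.0512
gripper_force: 0.0
time: 10.78
ee_pos: [0.493, 0.2711, 0.0526]
tcp_rot: [179.9, 0.1, 156.5]
ft_force: [-0.1, -0.6, 13.4]
width: 0.013
gripper_force: 69.1
```

Gripped: width 13 mm. Now I lift, turn to yaw 109 and travel to the lower half.

```bash

python3 -m crank '{"linear":[[0,0,-5],[0,0,-10],[0,0,-15],[0,0,-20],[0,0,-20]],"dr":[[0,0,0],[0,0,0],[0,0,0],[0,0,0],[0,0,0]],"jaw":[1,1,1,1,1]}'
python3 -m crank '{"linear":[[0,0,-20],[0,0,-15],[0,0,-5],[0,0,0],[0,0,0]],"dr":[[0,0,0],[0,0,0],[0,0,0],[0,0,0],[0,0,0]],"jaw":[1,1,1,1,1]}'
python3 -m crank '{"linear":[[0,0,0],[0,0,0],[0,0,0],[0,0,0]],"dr":[[0,0,0.119],[0,0,0.119],[0,0,0.119],[0,0,0.119]],"jaw":[1,1,1,1]}'
python3 -m crank '{"linear":[[0,0,0],[0,0,0],[0,0,0],[0,0,0]],"dr":[[0,0,0.119],[0,0,0.119],[0,0,0.11],[0,0,0]],"jaw":[1,1,1,1]}'
python3 - <<'E'
from h import *
np.set_printoptions(precision=4,suppress=True)
s=ctrl.read_state(); p=s["ee_pos"];print(p,s["tcp_rot"],s["width"],s["gripper_force"],s["ft_force"])
Rt=R.from_euler("xyz",s["tcp_rot"],degrees=True).as_matrix()
# lower half bore from top camera: rectangle centre
im,d=ctrl.grab_frame("top")
W=depthmap("top",d); m=(np.hypot(W[...,0]-.483,W[...,1]+.266)<.1)&(W[...,2]>.035)&(W[...,2]<.055)
print(cv2.minAreaRect(W[m][:,:2].astype(np.float32)*1000))
print(Rt.T@(np.array([.484,-.267,p[2]])-p)*1000)
E
```

```text
time: 11.2
ee_pos: [0.4915, 0.2704, 0.122]
tcp_rot: [-180.0, -0.0, 156.5]
ft_force: [-0.3, 0.3, -1.5]
width: 0.0125
gripper_force: 60.9
time: 11.62
ee_pos: [0.4916, 0.2705, 0.1604]
tcp_rot: [-180.0, -0.0, 156.5]
ft_force: [-0.1, 0.6, -2.9]
width: 0.0127
gripper_force: 60.8
time: 11.95
ee_pos: [0.4913, 0.2704, 0.1594]
tcp_rot: [-179.9, -0.0, 128.9]
ft_force: [-0.4, -0.0, -1.2]
width: 0.0128
gripper_force: 60.9
time: 12.28
ee_pos: [0.4914, 0.2704, 0.1596]
tcp_rot: [-179.9, -0.0, 108.9]
ft_force: [-0.3, -0.3, -2.1]
width: 0.0131
gripper_force: 60.9
[0.4914 0.2704 0.1596] [-179.88     -0.0026  108.9155] 0.013105181062399707 60.859571927539946 [-0.3307 -0.3378 -2.1436]
((485.65850830078125, -266.5050048828125), (59.58229446411133, 121.02598571777344), 18.897228240966797)
[-505.9831 -181.203     0.3565]
```

```bash

for i in 1 2 3 4; do python3 -m crank '{"linear":[[-27.3,-9,0],[-27.3,-9,0],[-27.3,-9,0],[-27.3,-9,0],[-27.3,-9,0]],"dr":[[0,0,0],[0,0,0],[0,0,0],[0,0,0],[0,0,0]],"jaw":[1,1,1,1,1]}'|head -2; done
python3 -m crank '{"linear":[[-15,0,0],[-5,0,0],[0,0,0],[0,0,0]],"dr":[[0,0,0],[0,0,0],[0,0,0],[0,0,0]],"jaw":[1,1,1,1]}'
python3 - <<'E'
from h import *
np.set_printoptions(precision=4,suppress=True)
im,d=ctrl.grab_frame("wrist"); cv2.imwrite("pics/w4.png",im); np.save("d4.npy",d)
s=ctrl.read_state(); p=s["ee_pos"];print(p,s["tcp_rot"])
Rt=R.from_euler("xyz",s["tcp_rot"],degrees=True).as_matrix()
for k,z in (("lower_bore",.033),("lower_joint",.045),("lower_dowel",.045)):
    for r in ctrl.tip_of("wrist",k)[:2]:
        w=atz("wrist",r["uv"],z); print(k,r["uv"],r["conf"],w,Rt.T@(w-p)*1000)
W=depthmap("wrist",d); m=(np.hypot(W[...,0]-.485,W[...,1]+.266)<.1)&(W[...,2]>.04)&(W[...,2]<.055)
print(m.sum(),cv2.minAreaRect(W[m][:,:2].astype(np.float32)*1000))
m=(np.hypot(W[...,0]-.485,W[...,1]+.266)<.03)&(W[...,2]>.026)&(W[...,2]<.037); q=W[m]; print(q.min(0),q.max(0))
T=(W-p)@Rt*1000
m=(np.abs(T[...,0])<25)&(np.abs(T[...,1])<20)&(T[...,2]>-14)&(T[...,2]<40)
for a in range(-14,40,4):
    q=T[m&(np.abs(T[...,2]-a)<2)]; 
    if len(q)>5: print(a,len(q),q.min(0),q.max(0))
E
```

```text
time: 12.75
ee_pos: [0.4939, 0.1256, 0.1603]
time: 13.17
ee_pos: [0.4965, -0.0182, 0.1604]
time: 13.58
ee_pos: [0.499, -0.1619, 0.1603]
time: 14.0
ee_pos: [0.5015, -0.3055, 0.1601]
time: 14.33
ee_pos: [0.5084, -0.3223, 0.1603]
tcp_rot: [-180.0, -0.1, 109.4]
ft_force: [-0.3, 0.1, -1.4]
width: 0.013
gripper_force: 60.8
[ 0.5085 -0.322   0.1605] [-179.9867   -0.0531  109.3748]
lower_bore [245.3, 122.0] 0.56 [ 0.4828 -0.2721  0.033 ] [ 55.5342  -7.6399 127.593 ]
lower_joint [247.5, 120.8] 0.78 [ 0.4844 -0.2695  0.045 ] [ 57.388   -5.2746 115.5942]
lower_dowel [250.4, 67.8] 0.93 [ 0.4711 -0.2235  0.045 ] [105.1812  -2.5568 115.6378]
6550 ((484.1684875488281, -268.30426025390625), (60.729270935058594, 120.37897491455078), 19.181533813476562)
[ 0.4618 -0.2915  0.0262] [ 0.5077 -0.2459  0.037 ]
-14 55 [  2.7029 -13.173  -13.9953] [ 10.1031  12.7127 -12.0006]
-10 359 [  2.7596  -8.8007 -11.9892] [12.7125  9.4062 -8.0039]
-6 129 [  6.0768 -10.7059  -7.9331] [13.0533 10.7011 -4.0427]
-2 109 [  4.5956 -11.4992  -3.9369] [13.0598 11.0307 -0.0704]
2 126 [  2.3907 -12.3329   0.0677] [13.2138 12.5092  3.9311]
6 112 [  1.7322 -12.6614   4.0344] [13.4811 12.7572  7.9958]
10 110 [  1.888  -12.8059   8.0039] [13.6478 12.4502 11.9991]
14 17 [  5.0552 -11.7231  12.0205] [13.2823  9.9833 13.4103]
26 22 [ 6.8682 -4.8239 24.9126] [ 8.5732  4.9103 27.9322]
30 17 [ 6.0883 -5.5365 28.0101] [ 8.3772  4.9592 30.8733]
```

View pics/w4.png

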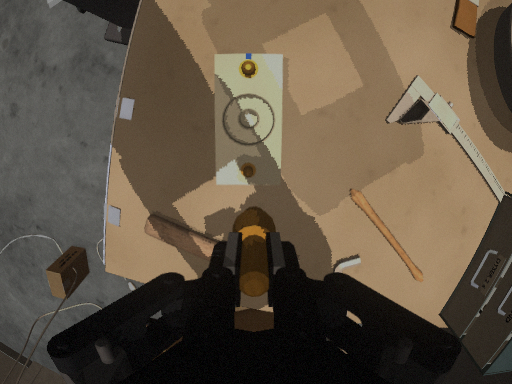

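The picture shows the lower half with its cavity and bore at (249,119), the thick dowel and blue mark at (249,68), and the brass core held straight in the pads at (254,230). I move 58, −4.9 mm in tool axes, then lower.

```bash

python3 -m crank '{"linear":[[15,-2,0],[20,-2,0],[15,-0.9,0],[8,0,0],[0,0,0]],"dr":[[0,0,0],[0,0,0],[0,0,0],[0,0,0],[0,0,0]],"jaw":[1,1,1,1,1]}'
python3 -m crank '{"linear":[[0,0,15],[0,0,20],[0,0,20],[0,0,10],[0,0,0]],"dr":[[0,0,0],[0,0,0],[0,0,0],[0,0,0],[0,0,0]],"jaw":[1,1,1,1,1]}'
python3 -m crank '{"linear":[[0,0,0],[0,0,0],[0,0,0]],"dr":[[0,0,0],[0,0,0],[0,0,0]],"jaw":[1,1,1]}'
python3 - <<'E'
from h import *
np.set_printoptions(precision=4,suppress=True)
im,d=ctrl.grab_frame("wrist")
s=ctrl.read_state(); p=s["ee_pos"];print(p,s["tcp_rot"],s["ft_force"])
Rt=R.from_euler("xyz",s["tcp_rot"],degrees=True).as_matrix(); W=depthmap("wrist",d); T=(W-p)@Rt*1000
m=(np.hypot(W[...,0]-.485,W[...,1]+.268)<.1)&(W[...,2]>.04)&(W[...,2]<.05)
q=T[m]; a=cv2.minAreaRect(q[:,:2].astype(np.float32)); print("half in tool",a, q.max(0))
q=T[m&(np.abs(T[...,0])<50)]; print("edges y",np.percentile(q[:,1],[.5,99.5]))
m=(np.abs(T[...,0])<16)&(np.abs(T[...,1])<15)&(T[...,2]>0)&(T[...,2]<12); q=T[m]; print("body",q.min(0),q.max(0))
for k,z in (("lower_dowel",.045),):
    for r in ctrl.tip_of("wrist",k)[:2]:
        w=atz("wrist",r["uv"],z); print(k,r["uv"],r["conf"],Rt.T@(w-p)*1000)
f=T[np.nonzero((W[...,2]>.028)&(W[...,2]<.036)&(np.hypot(W[...,0]-.485,W[...,1]+.268)<.03))]; print("floor",f.min(0),f.max(0))
cv2.imwrite("pics/w5.png",cv2.resize(im[40:330,150:350],None,fx=2,fy=2))
E
```

```text
time: 14.95
ee_pos: [0.4847, -0.2685, 0.1614]
tcp_rot: [180.0, 0.0, 109.3]
ft_force: [0.5, 0.1, -0.5]
width: 0.013
gripper_force: 60.9
time: 15.37
ee_pos: [0.4842, -0.2697, 0.0938]
tcp_rot: [-179.9, -0.2, 109.3]
ft_force: [0.3, 0.8, -1.9]
width: 0.0127
gripper_force: 60.8
time: 15.62
ee_pos: [0.4854, -0.2704, 0.0971]
tcp_rot: [179.9, 0.1, 109.3]
ft_force: [-0.1, 0.0, -1.1]
width: 0.013
gripper_force: 60.9
[ 0.4853 -0.2703  0.097 ] [179.9498   0.0695 109.2537] [ 0.1023 -0.2646 -1.0138]
half in tool ((15.504400253295898, -0.6851902008056641), (94.1150131225586, 60.78135681152344), 0.1314985752105713) [62.6286 29.7608 56.9591]
edges y [-30.4872  29.3709]
body [  1.7498 -12.7351   0.001 ] [13.7422 12.6953 11.9643]
lower_dowel [254.2, 139.6] 0.89 [49.0627  0.3659 51.8996]
floor [-15.2371 -23.6467  60.9871] [22.5003 21.9777 68.936 ]
```

View pics/w5.png

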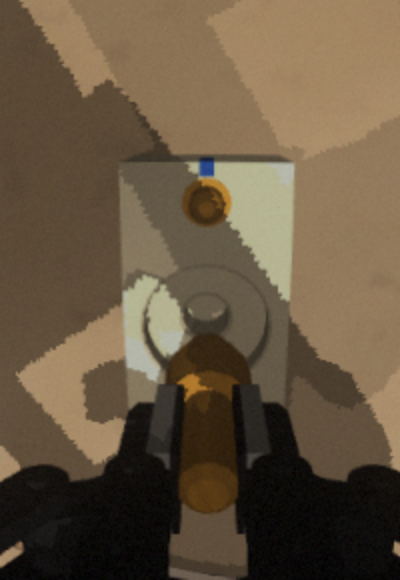

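The crop shows the core just above the cavity; the bore ellipse at (207,308) is centred on the core's line. It needs about +1.7 mm in tool x. Correct, then lower gently.

```bash

python3 -m crank '{"linear":[[1.7,-0.4,5],[0,0,10],[0,0,7],[0,0,0],[0,0,0]],"dr":[[0,0,0],[0,0,0],[0,0,0],[0,0,0],[0,0,0]],"jaw":[1,1,1,1,1]}'|egrep "pos|ft"
python3 -m crank '{"linear":[[0,0,0],[0,0,2],[0,0,2],[0,0,2],[0,0,0]],"dr":[[0,0,0],[0,0,0],[0,0,0],[0,0,0],[0,0,0]],"jaw":[1,1,1,1,1]}'|egrep "pos|ft"
python3 -m crank '{"linear":[[0,0,1],[0,0,1],[0,0,1],[0,0,0]],"dr":[[0,0,0],[0,0,0],[0,0,0],[0,0,0]],"jaw":[1,1,1,1]}'|egrep "pos|ft"
```

```text
ee_pos: [0.4836, -0.2682, 0.0731]
ft_force: [0.2, 1.4, -1.0]
ee_pos: [0.4837, -0.2684, 0.0675]
ft_force: [-0.7, 0.7, -2.0]
ee_pos: [0.4838, -0.2684, 0.0647]
ft_force: [0.5, 0.7, -1.4]
```

```bash

python3 -m crank '{"linear":[[0,0,2],[0,0,2],[0,0,2],[0,0,0]],"dr":[[0,0,0],[0,0,0],[0,0,0],[0,0,0]],"jaw":[1,1,1,1]}'|egrep "pos|ft"
python3 -m crank '{"linear":[[0,0,2],[0,0,2],[0,0,2],[0,0,0]],"dr":[[0,0,0],[0,0,0],[0,0,0],[0,0,0]],"jaw":[1,1,1,1]}'|egrep "pos|ft"
python3 -m crank '{"linear":[[0,0,1],[0,0,1],[0,0,1],[0,0,1],[0,0,0]],"dr":[[0,0,0],[0,0,0],[0,0,0],[0,0,0],[0,0,0]],"jaw":[1,1,1,1,1]}'|egrep "pos|ft"
```

```text
ee_pos: [0.4837, -0.2684, 0.0584]
ft_force: [0.1, -0.8, -1.5]
ee_pos: [0.4837, -0.2684, 0.0524]
ft_force: [0.1, 0.5, -1.3]
ee_pos: [0.4838, -0.2684, 0.0487]
ft_force: [-0.5, 0.4, -1.7]
```

```bash

python3 -m crank '{"linear":[[0,0,0.7],[0,0,0.7],[0,0,0]],"dr":[[0,0,0],[0,0,0],[0,0,0]],"jaw":[1,1,1]}'|egrep "pos|ft"
python3 -m crank '{"linear":[[0,0,0.6],[0,0,0.6],[0,0,0]],"dr":[[0,0,0],[0,0,0],[0,0,0]],"jaw":[1,1,1]}'|egrep "pos|ft"
```

```text
ee_pos: [0.484, -0.2685, 0.0478]
ft_force: [-1.2, 0.3, 2.8]
ee_pos: [0.4841, -0.2686, 0.0477]
ft_force: [-7.1, 4.7, 19.8]
```

It's home (19.8 N at the expected height). Release, go up and head to the upper half.

```bash

python3 -m crank '{"linear":[[0,0,-0.9],[0,0,0],[0,0,0],[0,0,0]],"dr":[[0,0,0],[0,0,0],[0,0,0],[0,0,0]],"jaw":[1,0.6,0.5,0.4]}'
python3 -m crank '{"linear":[[0,0,0],[0,0,-8],[0,0,-15],[0,0,-25],[0,0,-30]],"dr":[[0,0,0],[0,0,0],[0,0,0],[0,0,0],[0,0,0]],"jaw":[0.4,0.4,0.4,0.4,0.4]}'|egrep "pos|ft|wid"
python3 -m crank '{"linear":[[0,0,-25],[0,0,-15],[0,0,0],[0,0,0]],"dr":[[0,0,0],[0,0,0],[0,0,0],[0,0,0]],"jaw":[0.4,0,0,0]}'
python3 - <<'E'
from h import *
np.set_printoptions(precision=4,suppress=True)
im,d=ctrl.grab_frame("wrist")
s=ctrl.read_state(); p=s["ee_pos"];print(p,s["tcp_rot"])
Rt=R.from_euler("xyz",s["tcp_rot"],degrees=True).as_matrix(); W=depthmap("wrist",d)
n=np.hypot(W[...,0]-.4845,W[...,1]+.2685)
for lo,hi in ((.087,.1),(.046,.06)):
    q=W[(n<.025)&(W[...,2]>lo)&(W[...,2]<hi)]; print(len(q),q.min(0),q.max(0),np.median(q,0))
m=(n<.1)&(W[...,2]>.04)&(W[...,2]<.05); print(cv2.minAreaRect(W[m][:,:2].astype(np.float32)*1000))
for r in ctrl.tip_of("wrist","brass_core_shoulder")[:1]: print(r,atz("wrist",r["uv"],.033))
print("to upper, tool mm",Rt.T@(np.array([.5369,.0009,p[2]])-p)*1000)
E
```

```text
time: 18.8
ee_pos: [0.4839, -0.2685, 0.047]
tcp_rot: [-180.0, -0.0, 109.3]
ft_force: [-0.1, -0.3, -0.1]
width: 0.0487
gripper_force: 0.0
ee_pos: [0.4832, -0.268, 0.1254]
ft_force: [-0.0, -1.1, 0.3]
width: 0.0515
time: 19.55
ee_pos: [0.4841, -0.2686, 0.1661]
tcp_rot: [179.9, 0.1, 109.2]
ft_force: [-1.5, 0.2, -0.4]
width: 0.0839
gripper_force: 0.0
[ 0.4838 -0.2684  0.165 ] [-179.9958   -0.013   109.2514]
245 [ 0.4763 -0.2744  0.0871] [ 0.4897 -0.2606  0.0955] [ 0.4826 -0.2664  0.0932]
349 [ 0.4603 -0.2921  0.046 ] [ 0.5088 -0.2443  0.0597] [ 0.4806 -0.262   0.0558]
((483.3542175292969, -268.0145263671875), (60.68417739868164, 120.28953552246094), 19.036392211914062)
{'uv': [256.9, 130.8], 'conf': 0.28} [ 0.471  -0.2229  0.033 ]
to upper, tool mm [236.6959 138.9582   0.0432]
```

Core stands at home (top at 0.0935, upright). Now towards the upper half, stopping 60 mm short so the camera sees it.

```bash

for i in 1 2; do python3 -m crank '{"linear":[[22.1,17.4,0],[22.1,17.4,0],[22.1,17.4,0],[22.1,17.4,0]],"dr":[[0,0,0],[0,0,0],[0,0,0],[0,0,0]],"jaw":[0,0,0,0]}'|egrep "pos|time"; done
python3 -m crank '{"linear":[[0,0,0],[0,0,0],[0,0,0]],"dr":[[0,0,0],[0,0,0],[0,0,0]],"jaw":[0,0,0]}'
python3 - <<'E'
from h import *
np.set_printoptions(precision=4,suppress=True)
im,d=ctrl.grab_frame("wrist"); cv2.imwrite("pics/w6.png",im)
s=ctrl.read_state(); p=s["ee_pos"];print(p,s["tcp_rot"],s["width"])
Rt=R.from_euler("xyz",s["tcp_rot"],degrees=True).as_matrix(); W=depthmap("wrist",d); T=(W-p)@Rt*1000
m=(np.hypot(W[...,0]-.537,W[...,1]-.001)<.08)&(W[...,2]>.032)&(W[...,2]<.048); print(m.sum(),cv2.minAreaRect(W[m][:,:2].astype(np.float32)*1000),cv2.minAreaRect(T[m][:,:2].astype(np.float32)))
for r in ctrl.tip_of("wrist","upper_dowel_hole")[:2]: w=atz("wrist",r["uv"],0);print(r,w,Rt.T@(w-p)*1000)
E
```

```text
time: 19.98
ee_pos: [0.5202, -0.1608, 0.164]
time: 20.32
ee_pos: [0.5568, -0.0542, 0.164]
time: 20.57
ee_pos: [0.5566, -0.0559, 0.1644]
tcp_rot: [-179.9, -0.0, 109.3]
ft_force: [0.0, -0.3, 0.1]
width: 0.0855
gripper_force: 0.0
[ 0.5566 -0.0563  0.1645] [-179.9397   -0.0291  109.2275] 0.08533709317063431
7576 ((535.3468017578125, -1.23309326171875), (60.81795120239258, 120.11109924316406), 18.32720184326172) ((58.918766021728516, -1.8111991882324219), (120.11198425292969, 60.817874908447266), 0.9016683101654053)
{'uv': [250.4, 71.7], 'conf': 0.82} [0.5184 0.0431 0.    ] [106.3197  -3.1998 164.6058]
```

View pics/w6.png

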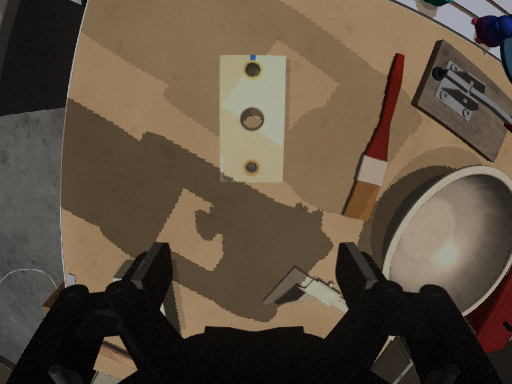

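The picture shows the upper half with its blue mark at (252,57), wide hole (252,70) and centre hole (252,118). The brush at (370,150) is clear of the fingers' footprint. I'll move over it and come part of the way down.

```bash

python3 -m crank '{"linear":[[15,-0.8,0],[20,-1,0],[15,0,10],[8.9,0,20],[0,0,20]],"dr":[[0,0,0.0157],[0,0,0],[0,0,0],[0,0,0],[0,0,0]],"jaw":[0.1,0.1,0.1,0.1,0.1]}'|egrep "pos|time"
python3 -m crank '{"linear":[[0,0,25],[0,0,20],[0,0,15],[0,0,0],[0,0,0]],"dr":[[0,0,0],[0,0,0],[0,0,0],[0,0,0],[0,0,0]],"jaw":[0.1,0.1,0.1,0.1,0.1]}'|egrep "pos|time"
python3 -m crank '{"linear":[[0,0,0],[0,0,0],[0,0,0]],"dr":[[0,0,0],[0,0,0],[0,0,0]],"jaw":[0.1,0.1,0.1]}'
python3 - <<'E'
from h import *
np.set_printoptions(precision=4,suppress=True)
im,d=ctrl.grab_frame("wrist")
s=ctrl.read_state(); p=s["ee_pos"];print(p,s["tcp_rot"],s["width"])
Rt=R.from_euler("xyz",s["tcp_rot"],degrees=True).as_matrix(); W=depthmap("wrist",d); T=(W-p)@Rt*1000
m=(np.hypot(W[...,0]-.535,W[...,1]+.001)<.08)&(W[...,2]>.034)&(W[...,2]<.046); r=cv2.minAreaRect(T[m][:,:2].astype(np.float32)); print(r,T[m].max(0),np.percentile(T[m][:,1],[.5,99.5]))
m=(T[...,0]>0)&(T[...,0]<14)&(np.abs(T[...,1])<60)&(np.abs(T[...,1])>25)&(T[...,2]<-5)&(T[...,2]>-50)
print("tips",np.percentile(T[m],[0,1,50,99,100],axis=0))
for sg in (1,-1):
  q=T[m&(sg*T[...,1]>0)]; print(sg,q.max(0),np.abs(q[:,1]).min())
E
```

```text
time: 21.08
ee_pos: [0.5362, 0.0, 0.1152]
time: 21.5
ee_pos: [0.5362, -0.0011, 0.0551]
time: 21.75
ee_pos: [0.537, -0.0007, 0.0562]
tcp_rot: [179.9, 0.0, 108.3]
ft_force: [-0.1, -0.4, -0.2]
width: 0.0768
gripper_force: 0.0
[ 0.5369 -0.0005  0.0561] [179.9288   0.0285 108.3447] 0.07671981711572741
((-0.05245208740234375, -1.7809181213378906), (60.52180099487305, 121.52393341064453), 89.78132629394531) [60.6959 28.5206 22.0493] [-31.5226  27.8989]
tips [[  0.0314 -52.5572 -49.9945]
 [  0.3096 -51.6012 -49.7739]
 [  7.5865 -37.9552 -38.1931]
 [ 11.0443  51.53   -20.9444]
 [ 11.6139  52.3436 -19.0476]]
1 [ 11.2395  52.3436 -19.49  ] 37.76554631314356
-1 [ 11.6139 -37.7165 -19.0476] 37.716520901605286
```

```bash

python3 -m crank '{"linear":[[0,-1.8,15],[0,0,15],[0,0,12],[0,0,8],[0,0,0]],"dr":[[0,0,0],[0,0,0],[0,0,0],[0,0,0],[0,0,0]],"jaw":[0.1,0.1,0.1,0.1,0.1]}'|egrep "pos|time|ft"
python3 -m crank '{"linear":[[0,0,5],[0,0,5],[0,0,0],[0,0,0]],"dr":[[0,0,0],[0,0,0],[0,0,0],[0,0,0]],"jaw":[0.1,0.1,0.1,0.1]}'|egrep "pos|time|ft"
python3 -m crank '{"linear":[[0,0,0],[0,0,0],[0,0,0],[0,0,0],[0,0,0]],"dr":[[0,0,0],[0,0,0],[0,0,0],[0,0,0],[0,0,0]],"jaw":[0.3,0.5,0.5,0.5,0.5]}' 60
```

```text
time: 22.22
ee_pos: [0.5341, -0.0009, 0.0038]
ft_force: [-0.2, 1.2, -0.9]
time: 22.55
ee_pos: [0.5349, -0.001, -0.0047]
ft_force: [-1.2, -0.1, -0.4]
time: 22.97
ee_pos: [0.5352, -0.001, -0.0042]
tcp_rot: [180.0, 0.0, 108.4]
ft_force: [-0.6, 0.4, 5.5]
width: 0.0595
gripper_force: 65.9
```

```bash

python3 -m crank '{"linear":[[0,0,-3],[0,0,-10],[0,0,-20],[0,0,-25],[0,0,-25]],"dr":[[0,0,0],[0,0,0],[0,0,0],[0,0,0],[0,0,0]],"jaw":[0.5,0.5,0.5,0.5,0.5]}'|egrep "pos|time|ft|wid"
python3 -m crank '{"linear":[[0,0,-25],[0,0,-15],[0,0,-7],[0,0,0]],"dr":[[0,0,0],[0,0,0],[0,0,0],[0,0,0]],"jaw":[0.5,0.5,0.5,0.5]}'|egrep "pos|time|ft|wid"
python3 -m crank '{"linear":[[-10,-5.6,0],[-20,-11.2,0],[-25,-14,0],[-25,-14,0],[-25,-14,0]],"dr":[[0,0,0],[0,0,0],[0,0,0],[0,0,0],[0,0,0]],"jaw":[0.5,0.5,0.5,0.5,0.5]}'|egrep "pos|time|ft|wid"
python3 -m crank '{"linear":[[-25,-14,0],[-25,-14,0],[-25,-14,0],[-25,-14,0],[-20,-11.2,0]],"dr":[[0,0,0],[0,0,0],[0,0,0],[0,0,0],[0,0,0]],"jaw":[0.5,0.5,0.5,0.5,0.5]}'|egrep "pos|time|ft|wid"
python3 -m crank '{"linear":[[-12.6,-7.1,0],[0,0,0],[0,0,0],[0,0,0]],"dr":[[0,0,-0.0125],[0,0,0],[0,0,0],[0,0,0]],"jaw":[0.5,0.5,0.5,0.5]}'
python3 - <<'E'
from h import *
np.set_printoptions(precision=4,suppress=True)
im,d=ctrl.grab_frame("wrist"); cv2.imwrite("pics/w7.png",im)
s=ctrl.read_state(); p=s["ee_pos"];print(p,s["tcp_rot"],s["width"])
Rt=R.from_euler("xyz",s["tcp_rot"],degrees=True).as_matrix(); W=depthmap("wrist",d); T=(W-p)@Rt*1000
m=(T[...,0]>-35)&(T[...,0]<70)&(np.abs(T[...,1])<35)&(T[...,2]>-70)&(T[...,2]<0)
t=np.median(T[m&(T[...,0]>20)][:,2]); print("top z",t)
m&=np.abs(T[...,2]-t)<4; print(cv2.minAreaRect(T[m][:,:2].astype(np.float32)),T[m].max(0), np.percentile(T[m&(T[...,0]>20)][:,1],[.5,99.5]))
q=T[m&(T[...,0]>15)]; A=np.c_[q[:,:2],np.ones(len(q))]; print("tilt",np.linalg.lstsq(A,q[:,2],rcond=None)[0])
print("err to core tcp, tool",Rt.T@(np.array([.4839,-.2685,p[2]])-p)*1000)
E
```

```text
time: 23.38
ee_pos: [0.5344, -0.0009, 0.0796]
ft_force: [0.7, 0.3, -2.6]
width: 0.0591
time: 23.72
ee_pos: [0.5354, -0.001, 0.127]
ft_force: [0.0, 0.3, -3.1]
width: 0.0594
time: 24.13
ee_pos: [0.5108, -0.1205, 0.1237]
ft_force: [0.8, -0.3, -2.6]
width: 0.059
time: 24.55
ee_pos: [0.4845, -0.2563, 0.1236]
ft_force: [0.2, 0.3, -3.1]
width: 0.0592
time: 24.88
ee_pos: [0.4828, -0.2681, 0.1242]
tcp_rot: [-180.0, -0.1, 109.0]
ft_force: [0.3, 0.5, -3.1]
width: 0.059
gripper_force: 65.7
[ 0.483  -0.2678  0.1245] [-179.9656   -0.0704  109.08  ] 0.05938444179429519
top z -45.159613552943284
((14.329635620117188, -0.055713653564453125), (92.13967895507812, 69.82772064208984), 0.0011987370671704412) [ 60.399   34.8581 -41.1611] [-29.7734  29.5769]
tilt [  0.0035   0.0006 -45.3841]
err to core tcp, tool [-0.9479  0.5945 -0.0015]
```

View pics/w7.png

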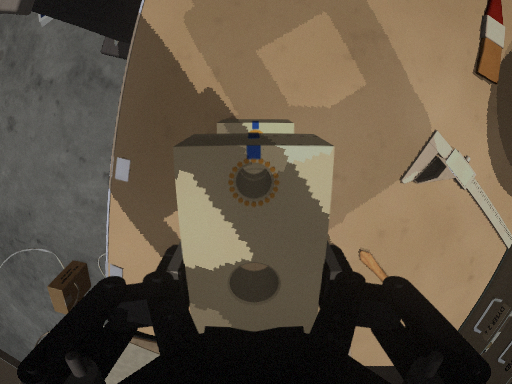

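The view shows the upper half held level with its blue mark at (253,150), lined up with the lower half's blue mark at (255,125). I nudge (−0.5, +0.5), lower to just above the dowels, then go gently.

```bash

python3 -m crank '{"linear":[[-0.5,0.5,0],[0,0,10],[0,0,20],[0,0,20],[0,0,10]],"dr":[[0,0,0],[0,0,0],[0,0,0],[0,0,0],[0,0,0]],"jaw":[0.5,0.5,0.5,0.5,0.5]}'|egrep "pos|time|ft|wid"
python3 -m crank '{"linear":[[0,0,4],[0,0,0],[0,0,0],[0,0,0],[0,0,0]],"dr":[[0,0,0],[0,0,0],[0,0,0],[0,0,0],[0,0,0]],"jaw":[0.5,0.5,0.5,0.5,0.5]}'|egrep "pos|time|ft|rot"
python3 - <<'E'
from h import *
np.set_printoptions(precision=4,suppress=True)
im,d=ctrl.grab_frame("wrist"); cv2.imwrite("pics/w8.png",cv2.resize(im[90:310,150:360],None,fx=2.7,fy=2.7))
s=ctrl.read_state(); p=s["ee_pos"];print(p,s["tcp_rot"],s["width"])
Rt=R.from_euler("xyz",s["tcp_rot"],degrees=True).as_matrix()
print("err",Rt.T@(np.array([.4836,-.2683,p[2]])-p)*1000)
W=depthmap("wrist",d); T=(W-p)@Rt*1000
m=(T[...,0]>15)&(T[...,0]<70)&(np.abs(T[...,1])<35)&(W[...,2]>.035)&(W[...,2]<.055); q=T[m]; print(len(q),q.max(0) if len(q) else 0, cv2.minAreaRect(q[:,:2].astype(np.float32)) if len(q) else 0)
E
```

```text
time: 25.35
ee_pos: [0.4832, -0.2676, 0.0624]
ft_force: [-0.3, -0.4, -4.5]
width: 0.0593
time: 25.77
ee_pos: [0.4844, -0.269, 0.0621]
tcp_rot: [180.0, 0.1, 109.1]
ft_force: [-0.5, 0.6, -3.0]
[ 0.4843 -0.2689  0.062 ] [179.9556   0.0564 109.0686] 0.05909284764114337
err [ 0.8299 -0.4616 -0.0012]
775 [61.121  29.8621 26.82  ] ((47.58958053588867, -0.0099029541015625), (60.04814910888672, 27.02758026123047), 89.29652404785156)
```

View pics/w8.png

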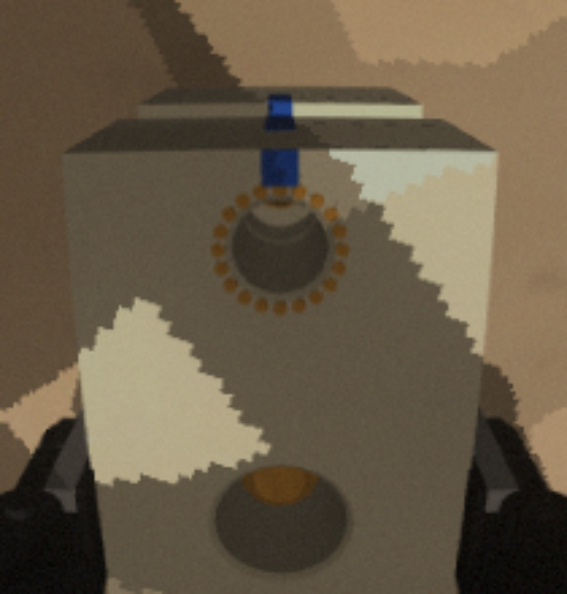

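The blue marks line up at (280,105)/(280,165), and the core neck shows in the centre hole at (280,480). Lateral error is about 0.4 mm in x, so I continue down gently.

```bash

python3 -m crank '{"linear":[[0.4,0,2],[0,0,2],[0,0,2],[0,0,0]],"dr":[[0,0,0],[0,0,0],[0,0,0],[0,0,0]],"jaw":[0.5,0.5,0.5,0.5]}'|egrep "pos|time|ft|wid"
python3 -m crank '{"linear":[[0,0,1.5],[0,0,1.5],[0,0,0]],"dr":[[0,0,0],[0,0,0],[0,0,0]],"jaw":[0.5,0.5,0.5]}'|egrep "pos|ft"
python3 -m crank '{"linear":[[0,0,1.5],[0,0,1.5],[0,0,0]],"dr":[[0,0,0],[0,0,0],[0,0,0]],"jaw":[0.5,0.5,0.5]}'|egrep "pos|ft"
```

```text
time: 26.15
ee_pos: [0.4836, -0.2682, 0.0547]
ft_force: [0.4, 0.1, -3.1]
width: 0.059
ee_pos: [0.4837, -0.2683, 0.0518]
ft_force: [-0.7, -0.4, -2.8]
ee_pos: [0.4837, -0.2682, 0.0488]
ft_force: [0.2, -0.8, -3.1]
```

No contact force; going further onto the dowels.

```bash

python3 -m crank '{"linear":[[0,0,1.5],[0,0,1.5],[0,0,0]],"dr":[[0,0,0],[0,0,0],[0,0,0]],"jaw":[0.5,0.5,0.5]}'|egrep "pos|ft"
python3 -m crank '{"linear":[[0,0,1.5],[0,0,1.5],[0,0,0]],"dr":[[0,0,0],[0,0,0],[0,0,0]],"jaw":[0.5,0.5,0.5]}'|egrep "pos|ft"
python3 -m crank '{"linear":[[0,0,1],[0,0,1],[0,0,0]],"dr":[[0,0,0],[0,0,0],[0,0,0]],"jaw":[0.5,0.5,0.5]}'|egrep "pos|ft"
```

```text
ee_pos: [0.4837, -0.2682, 0.0458]
ft_force: [-0.7, 0.5, -3.6]
ee_pos: [0.4837, -0.2682, 0.0428]
ft_force: [-0.0, -0.6, -4.0]
ee_pos: [0.4838, -0.2683, 0.041]
ft_force: [-0.0, -0.6, -3.0]
```

```bash

python3 -m crank '{"linear":[[0,0,0.7],[0,0,0.7],[0,0,0]],"dr":[[0,0,0],[0,0,0],[0,0,0]],"jaw":[0.5,0.5,0.5]}' |egrep "pos|ft"
python3 -m crank '{"linear":[[0,0,0.5],[0,0,0.3],[0,0,0]],"dr":[[0,0,0],[0,0,0],[0,0,0]],"jaw":[0.5,0.5,0.5]}' |egrep "pos|ft|rot"
```

```text
ee_pos: [0.4839, -0.2684, 0.0408]
ft_force: [-7.2, 4.9, 14.1]
ee_pos: [0.4839, -0.2684, 0.0408]
tcp_rot: [180.0, 0.0, 109.1]
ft_force: [-11.4, 8.3, 25.7]
```

```bash

python3 -m crank '{"linear":[[0,0,-0.4],[0,0,0],[0,0,0],[0,0,0]],"dr":[[0,0,0],[0,0,0],[0,0,0],[0,0,0]],"jaw":[0.5,0.5,0.5,0.5]}'
python3 - <<'E'
from h import *
np.set_printoptions(precision=4,suppress=True)
im,d=ctrl.grab_frame("wrist"); cv2.imwrite("pics/w9.png",cv2.resize(im[90:310,150:360],None,fx=2.7,fy=2.7))
s=ctrl.read_state(); p=s["ee_pos"]; Rt=R.from_euler("xyz",s["tcp_rot"],degrees=True).as_matrix(); W=depthmap("wrist",d); T=(W-p)@Rt*1000
m=(T[...,0]>18)&(T[...,0]<59)&(np.abs(T[...,1])<28)&(np.abs(W[...,2]-.085)<.006)&(np.hypot(T[...,0]-46,T[...,1])>10)
q=W[m]; A=np.c_[T[m][:,:2],np.ones(len(q))]; print("top z",np.median(q[:,2]),np.linalg.lstsq(A,q[:,2]*1000,rcond=None)[0])
n=(np.hypot(W[...,0]-.4839,W[...,1]+.2684)<.12)&(np.abs(W[...,2])<.006); print("table",np.median(W[n][:,2]))
n=(np.abs(T[...,0]-46)<12)&(np.abs(T[...,1])<9)&(W[...,2]<.08)&(W[...,2]>.03); print("dowel in hole z",len(W[n]),np.percentile(W[n][:,2],[5,50,95]) if n.any() else 0)
E
```

```text
time: 28.23
ee_pos: [0.4839, -0.2683, 0.0408]
tcp_rot: [180.0, 0.0, 109.1]
ft_force: [-8.5, 6.0, 17.8]
width: 0.0594
gripper_force: 68.3
top z 0.08616589959694072 [ 0.      0.0001 86.1714]
table 0.0008958820373409267
dowel in hole z 767 [0.0557 0.064  0.0787]
```

View pics/w9.png

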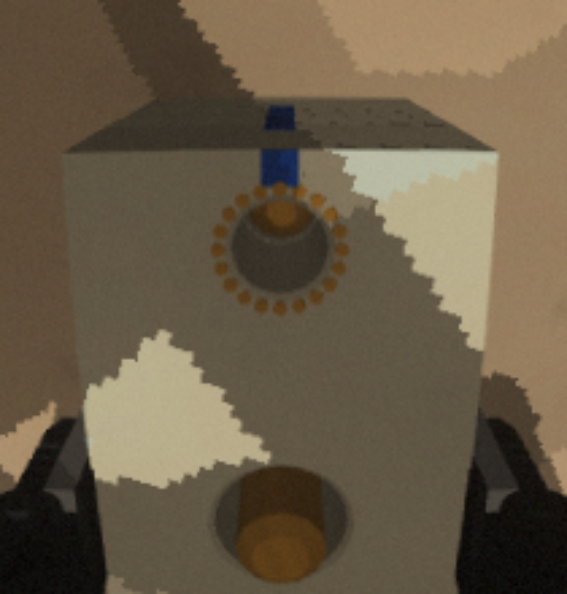

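The picture shows the end faces flush with continuous blue at (280,130), the dowel in the wide hole at (280,210) and the core central in its hole. The top is level at 85.3 mm above the table, and the press is about 20 N. Handing in.

```bash
python3 -c "
from cell import ctrl
print(ctrl.finish_job())"
```

```text
the job is handed in; nothing more can be done
None
```

I handed the job in with the brass core home in the lower half and the upper half shut on both dowels, blue marks together; the gripper still holds it, pressing down with about 20 N. I got no verdict back, and I did not re-check the other two cores, figurine, brush or fitting after the moves.

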